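Dock the camera L-bracket on its pins and clamp it

TASK

Take the two-hole aluminium L-bracket from the steel tray and lower it gently, without dropping it, over the two locating pins of the black docking base, wide hole on thick pin, until its foot rests flush on the base. Then push the base's sliding grey clamp over the end of the foot until it comes up against its stop, leave it there, and leave the bracket seated. Do not knock the other gear about.

Things in the scene. Friction and masses are not known exactly. Their poses are not given: they have to be found in the camera images.
- bracket: Aluminium L-bracket, about 0.18 kg. Foot lies flat: 50 mm (x) by 110 mm (y), 8 mm thick, two through holes on x = 0. Upright limb at the foot's +y end: 50 mm wide (x), 10 mm thick (y +45 to +55 mm), top 65 mm above the underside; grip it there from above, fingers closing along y. Origin: centre of the foot's underside, z up.
- wide_hole (a point): Centre of the bracket's wide hole (16 mm diameter) at the underside of the foot, at y = +22 mm in the bracket's frame.
- narrow_hole (a point): Centre of the bracket's narrow hole (12 mm diameter) at the underside of the foot, at y = -26 mm in the bracket's frame.
- upright_top (a point): Middle of the top edge of the bracket's upright limb: (0, +50, +65) mm in the bracket's frame.
- dock: Docking base, fixed: black block 80 mm (x) by 200 mm (y), deck at z = 22 mm. Origin: centre of underside, z up. Two steel pins on the deck, 16 mm tall, tapered above 9 mm. Sliding clamp at the -y end between rails 12 mm tall. Seated, the bracket's axes are parallel to the base's, its upright at the end away from the clamp.
- thick_pin (a point): Foot of the thick pin (14 mm diameter) on the deck: (0, +52, 22) mm in the base's frame.
- thin_pin (a point): Foot of the thin pin (10 mm diameter) on the deck: (0, +4, 22) mm in the base's frame.
- seat (a point): Where the bracket's origin lies when it is seated: on the deck, (0, +30, 22) mm in the base's frame.
- clamp (a joint): Travel (m) of the grey clamp along the base's +y, towards the bracket: 0 open, 0.030 at its stop; slides stiffly, about 2.5 N. Carriage 50 mm wide, rising 17.5 mm above the deck. At the stop its lip covers the last 10 mm of the foot, 2.5 mm above it, so it cannot pass over a foot that is not flush.
- clamp_push (a point): Middle of the outer (-y) face of the clamp's upright fin, 30 mm above the deck, moving with the clamp. The fin is 44 mm wide (x), 12 mm thick (y) and stands from 17.5 to 41 mm above the deck; push this face along the base's +y.
- tray: Shallow stainless tray, fixed, 160 mm (x) by 210 mm (y), rim 14 mm high, floor and walls 3 mm; the bracket lies in it at the start. Origin: centre of its underside.
- small_bracket: Bystander: smaller aluminium bracket with one hole, 36 x 60 mm, 33 mm tall. Origin: centre of underside.
- lens_cap: Bystander: black lens cap, 60 mm diameter, 10 mm high. Origin: centre of underside.
- zoom_lens: Bystander: black zoom lens standing upright, 78 mm diameter, 100 mm tall. Origin: centre of underside.
- lens_hood: Bystander: black lens hood standing on its narrow end, 92 mm wide at the top, 45 mm tall. Origin: centre of underside.
- blower: Bystander: black rubber blower, 60 mm diameter, 95 mm tall. Origin: centre of underside.
- filter_ring: Bystander: dark filter ring, 72 mm diameter, 8 mm high. Origin: centre of underside.
There are look-alikes about, which are no part of the job. Leave any brown or white look-alike of the dock alone.

How it is judged:
On the way, in this order (a step that is already met when the one before it is completed fails the run):
1. the bracket sits flush on the base, each hole over its own pin, while the clamp is still open (travel under 15 mm) (horizontal distance between wide_hole and thick_pin below 0.003 m and horizontal distance between narrow_hole and thin_pin below 0.003 m and z of each of wide_hole, narrow_hole in the frame of dock below 0.0245 m and angle between bracket's own z axis and vertical below 0.05 rad and value of joint clamp below 0.015 m), for 0.2 s.
2. the clamp is pushed up to its stop (within 3 mm) (value of joint clamp above 0.027 m), for 0.2 s.
At the end, for the whole second after the job is handed in: The bracket rests on the docking base at rest, wide hole within 3 mm of the thick pin's axis and narrow hole within 3 mm of the thin pin's, both hole undersides within 2.5 mm of the deck, foot level within 0.05 rad, and the clamp is within 3 mm of its stop (travel over 27 mm) (horizontal distance between wide_hole and thick_pin below 0.003 m and horizontal distance between narrow_hole and thin_pin below 0.003 m and z of each of wide_hole, narrow_hole in the frame of dock below 0.0245 m and angle between bracket's own z axis and vertical below 0.05 rad and value of joint clamp above 0.027 m and linear speed of bracket below 0.02 m/s); the robot touches nothing.
It fails at once if the bracket is dropped or slammed onto the base (faster than 0.4 m/s within 30 mm of its seat) (distance between bracket and seat below 0.03 m and linear speed of bracket above 0.4 m/s).
It fails at once if a bystander is moved by more than 30 mm (distance of any of small_bracket, lens_cap, zoom_lens, lens_hood, blower, filter_ring from where it was at the start of the episode above 0.03 m).
It also fails if it takes over 56 s, if anything falls off the work surface, if the arm or the gripper's body presses on something with over 40 N, if the wrist force passes 120 N, or if a joint passes its speed limit or range.

ROBOT

A 6-joint arm with a two-finger parallel gripper is mounted at the origin on the work surface. World frame = base frame: x ahead of the robot, y to its left, z up, the work surface at z = 0. Lengths are in m, angles in rad, forces in N, time in s.
With the tool pointing down it reaches from about 0.3 to 0.775 m from the base axis. Payload 14.6 kg.
Tool frame: the origin (TCP) lies at the very end of the fingers, on their centre line; the grasp point (between the pads) lies 19 mm behind it; z points along the fingers, y is the line along which they close (so a half turn about z gives the same grasp; the last joint's range is limited). The gripper opens to 85 mm and grips with 20 to 120 N. Pads are 22 mm wide; open, the fingers measure 114 mm over their backs; the gripper's body (76 mm by 85 mm) begins 54 mm behind the grasp point. The pads swing forward as they close: fully open they stand 13 mm farther back than shut.
Start: joints at [-1.374, 0.3, 1.521, -0, 1.321, -0.067], TCP at [0.143, -0.531, 0.198] pointing down, gripper open.
Joint ranges: [-3.03, 3.03], [-0.79, 2.21], [0.23, 2.52], [-1.04, 4.18], [0, 3.07], [-2.55, 2.55]. Speed limits (rad/s): [2.22, 2.22, 2.57, 3.14, 3.14, 3.14].

INTERFACE

Orientations are given as a unit quaternion [w, x, y, z].
In Python, from plant import env gives the robot as it stands.
- The arm moves only by the tool arm_command, never from a script. Its argument "steps" is a list of rows, each a list of 2 entries, a list of its own where there are three numbers: the shift along the tool's x, y, z in units of 50 mm (1.0 is 50 mm), then the turn, a rotation vector about the tool's x, y, z in units of 8 degrees (1.0 is 8 degrees). In form: [[[x, y, z], [rx, ry, rz]], ...]. A call has 1 to 8 rows; each row is the pose to reach, as a shift and turn from the pose commanded when the call began, along the tool's axes at that moment; what a row does not reach only later rows make up. A row lasts 1/10 s, in which the tool goes at most 50 mm and 8.59 degrees, less where a joint would pass 70% of its speed; a pose out of reach is approached as far as the arm can. A call with a gripper value outside its range is refused whole. "grip" is the finger opening in mm, from 0 to 85.4, set as the call begins (left out, the last holds). The fingers move at their own pace and stop on an object; "squeeze" is the grip in N (left out, the last holds). Time passes only in rows, so rows that repeat a pose let the fingers close. It gives the time, the measured TCP pose, the force, the opening and the grip force at its end, in the units of the state.
- env.state(): the state, without advancing time (a new reading comes with each control period).
- env.read_camera(name): name is "side" or "top"; returns the picture (384x512x3 uint8, red, green, blue); there is no depth.
- env.get_calibration(name): a dict with "camera_matrix" (3x3 intrinsics, pixels), "k1" (the pictures are not rectified: a ray, as slopes to the right and down, at radius r is drawn at 1 + k1 r^2 times it, then the intrinsics apply), "position" and "orientation" of the camera in the world. Camera axes: x right, y down, z forward; pixel columns grow to the right and rows downward; lengths in m; the calibration is good to about 2 mm. A picture is of the moment at which its call begins. get_calibration takes no time and is no camera call.
- env.close_job(): hands the job in; it is judged then, once.
The state is a dict: "t": time; "qpos": joint angles; "qvel": joint speeds; "tau": joint torques, N m; "tcp_pos": TCP position; "tcp_rot": TCP orientation; "force": force on the tool from outside, world axes, zero at the start; "ft_torque": the same for the moment, N m; "grip_width": finger opening in m; "grip_force": force on a finger pad.
Only numpy, scipy, OpenCV 4.12 (cv2) and the standard library are available. Lean on these libraries where they do the work, as an engineer would, in place of code of your own. Each camera call takes 0.05 s, during which the arm holds its last target. There are 200 camera calls.

## Working session

There is one attempt and no reset: what is moved stays moved. The work goes in short steps, Python scripts to look and compute and a tool call to move; the robot and the scene stay as the last step left them, time stands still between calls to the robot, and variables do not carry over. Pictures are saved under pics/ and viewed, at most 10 in all, crops included, and the job is handed in when it is done.

Besides the shell and the picture viewer there is one more tool, called in YAML: its name, and indented under it one key for each argument. arm_command: Moves the arm, as the interface text tells. Its arguments: {"type":"object","properties":{"steps":{"type":"array"},"grip":{"type":"number"},"squeeze":{"type":"number"}},"required":["steps"]}

```bash
mkdir -p pics && ls && cat > h.py <<'E'
import numpy as np, cv2
from scipy.spatial.transform import Rotation as R
from plant import env
def cal(n):
    c=env.get_calibration(n); q=np.array(c["orientation"],float)
    Rm=R.from_quat(np.r_[q[1:],q[0]]).as_matrix() if q.size==4 else q
    return np.array(c["camera_matrix"]),float(c["k1"]),np.array(c["position"]),Rm
def ray(n,uv):
    K,k1,p,Rm=cal(n); uv=np.atleast_2d(np.array(uv,float))
    d=np.c_[(uv[:,0]-K[0,2])/K[0,0],(uv[:,1]-K[1,2])/K[1,1]]; s=d.copy()
    for _ in range(30): s=d/(1+k1*(s**2).sum(1,keepdims=True))
    return p,np.c_[s,np.ones(len(s))]@Rm.T
def plane(n,uv,z):
    p,d=ray(n,uv); return p+d*((z-p[2])/d[:,2])[:,None]
def proj(n,X):
    K,k1,p,Rm=cal(n); c=(np.atleast_2d(X)-p)@Rm; s=c[:,:2]/c[:,2:]
    s=s*(1+k1*(s**2).sum(1,keepdims=True)); return s*[K[0,0],K[1,1]]+K[:2,2]
def snap(n,f):
    im=env.read_camera(n); cv2.imwrite(f"pics/{f}.png",im[:,:,::-1]); return im
E
python3 - <<'E'
from h import *
for n in("side","top"):
    im=snap(n,n+"0"); cv2.imwrite(f"pics/{n}0b.png",cv2.resize(im[:,:,::-1],(800,600),interpolation=cv2.INTER_CUBIC))
    print(n,cal(n))
E
```

```text
pics
side (array([[385.06634942,   0.        , 249.68272083],
       [  0.        , 385.06634942, 202.15512535],
       [  0.        ,   0.        ,   1.        ]]), 0.0008353188727022616, array([0.45971947, 0.64349088, 0.63575737]), array([[-0.99413824, -0.06111423,  0.08918633],
       [-0.10794264,  0.6077935 , -0.7867245 ],
       [-0.0061268 , -0.79173993, -0.6108276 ]]))
top (array([[447.90335388,   0.        , 255.70439143],
       [  0.        , 447.90335388, 194.47616774],
       [  0.        ,   0.        ,   1.        ]]), -0.07583690802520555, array([ 0.42644432, -0.0851062 ,  1.23950262]), array([[-0.01053098, -0.99611239,  0.08745975],
       [-0.99977713,  0.00888843, -0.01914891],
       [ 0.01829709, -0.08764192, -0.99598399]]))
```

View pics/top0b.png

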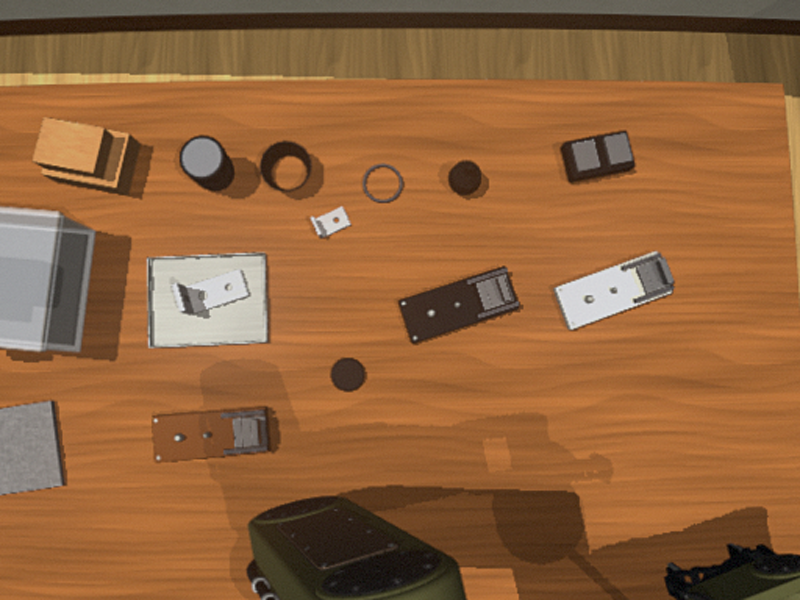

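View pics/side0b.png

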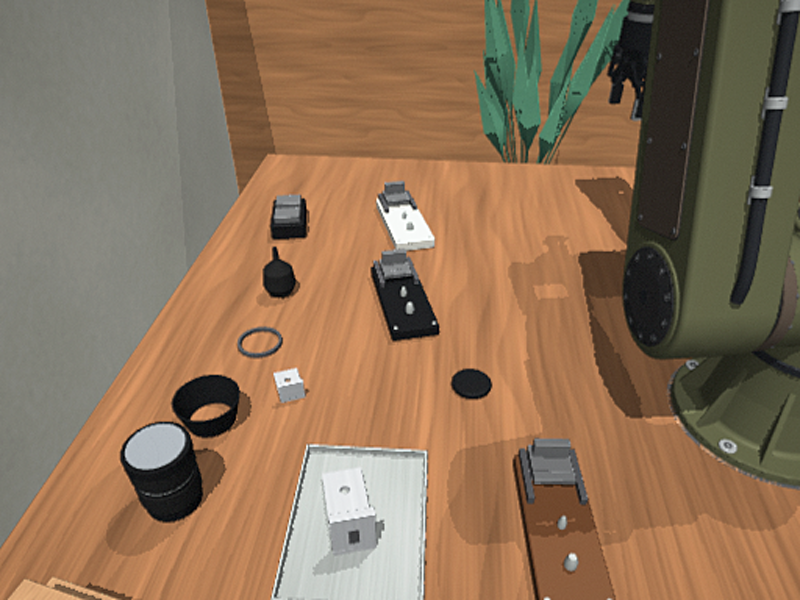

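The top view (800x600) shows three dock-shaped things: black-brown at (460,303), brown at (211,433) and white at (613,290). The side view shows that the middle one, (405,295), is truly black with a grey clamp, so it is the dock. The two-hole bracket lies in the tray at top (212,290). The small one at (330,222) has one hole. I'll confirm both in an enlarged crop.

```bash
python3 - <<'E'
from h import *
t=cv2.imread("pics/top0.png"); s=cv2.imread("pics/side0.png")
a=cv2.resize(t[155:230,85:185],(800,600),interpolation=cv2.INTER_CUBIC)[:, :]
b=cv2.resize(t[160:235,245:345],(800,600),interpolation=cv2.INTER_CUBIC)
c=cv2.resize(s[285:385,180:280],(400,300)) 
pa=cv2.resize(a,(400,300),interpolation=cv2.INTER_AREA); pb=cv2.resize(b,(400,300),interpolation=cv2.INTER_AREA)
sc=cv2.resize(s[292:367,180:280],(400,300),interpolation=cv2.INTER_CUBIC); sd=cv2.resize(s[150:225,215:315],(400,300),interpolation=cv2.INTER_CUBIC)
cv2.imwrite("pics/crop1.png",np.vstack([np.hstack([pa,pb]),np.hstack([sc,sd])]))
E
```

```text
(no output)
```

View pics/crop1.png

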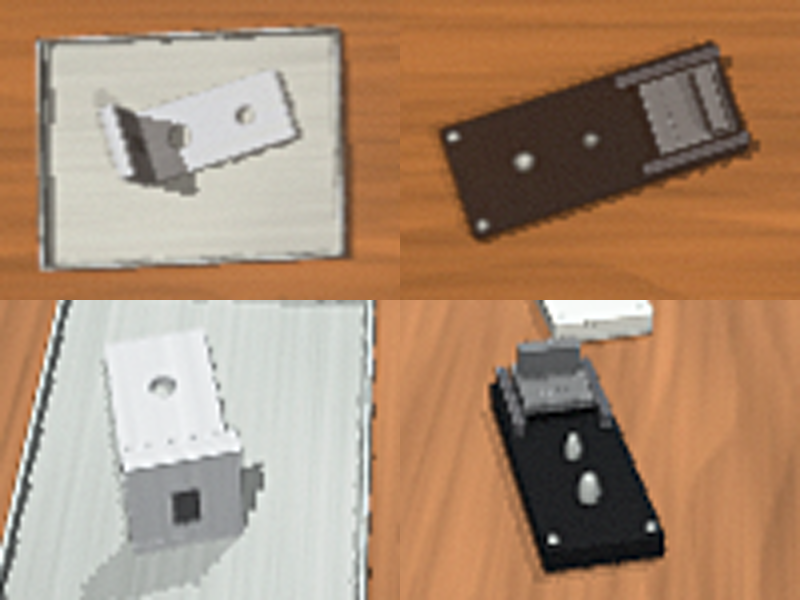

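The crop confirms both: the bracket has two holes with its upright to the left, and the dock has a black deck, two pins and a grey clamp at its right end. Next I measure them.

```bash
cat >> h.py <<'E'
def tri(a,b):
    p,d=ray("top",a);q,e=ray("side",b);d=d[0]/np.linalg.norm(d[0]);e=e[0]/np.linalg.norm(e[0])
    k=np.linalg.lstsq(np.c_[d,-e],q-p,rcond=None)[0];x,y=p+k[0]*d,q+k[1]*e
    return (x+y)/2,np.linalg.norm(x-y)
E
python3 - <<'E'
from h import *
np.set_printoptions(precision=4,suppress=True)
t=cv2.imread("pics/top0.png"); s=cv2.imread("pics/side0.png")
def blobs(im,x0,y0,x1,y1,thr,inv=False,amin=2,amax=400):
    g=cv2.resize(im[y0:y1,x0:x1],None,fx=4,fy=4,interpolation=cv2.INTER_CUBIC).min(2)
    m=((g<thr) if inv else (g>thr)).astype(np.uint8)
    n,l,st,c=cv2.connectedComponentsWithStats(m)
    return [((c[i]+.5)/4-.5+[x0,y0],st[i,4]/16) for i in range(1,n) if amin<=st[i,4]/16<=amax]
print("top dock");[print(*b) for b in blobs(t,250,185,300,225,105,amax=60)]
print("side dock");[print(*b) for b in blobs(s,240,165,285,220,105,amax=200)]
# bracket narrow hole & outlines
print("top br");[print(*b) for b in blobs(t,130,172,155,195,190,inv=True,amax=40)]
print("side br");[print(*b) for b in blobs(s,205,300,240,325,170,inv=True,amax=60)]
ac=lambda P:np.array(P)/4+[85,155]-.375
bc=lambda P:np.array(P)/4+[245,160]-.375
sc=lambda P:np.array(P)/4+[180,292]-.375
sd=lambda P:np.array(P)/4+[215,150]-.375
print("foot far corners z11",plane("top",ac([[275,70],[300,136]]),.011))
print("side foot far",plane("side",sc([[105,345],[205,330]]),.011))
print("upright top corners tri",[tri(ac(a),sc([b])) for a,b in (([104,102],[124,172]),([124,178],[240,132]))])
print("top upr z68",plane("top",ac([[104,102],[124,178]]),.068))
print("side upr outer edge z68",plane("side",sc([[124,172],[242,150]]),.068))
print("narrow top",plane("top",ac([[245,116]]),.011),plane("side",sc([[162,86]]),.011))
print("dock left corners z22",plane("top",bc([[42,130],[78,236]]),.022))
print("dock right corners z22ish",plane("top",bc([[316,44],[348,150]]),.022))
E
```

```text
top dock
[257.7906 193.7062] 4.8125
[292.223  194.3581] 4.625
[275.5247 199.8282] 11.6875
[265.1661 215.8271] 4.5625
side dock
[242.9837 166.2373] 4.3125
[253.5169 171.8187] 121.3125
[240.6739 170.3913] 2.875
[242.9876 176.5866] 12.625
[257.7917 186.2153] 18.0
[261.7482 196.5977] 29.8125
[277.2297 206.2635] 4.625
[252.7348 209.4085] 5.125
top br
[149.9779 171.9191] 2.125
[153.8357 173.434 ] 5.5625
[131.5881 175.5341] 5.5
[138.1756 175.6028] 4.9375
[131.3272 177.8566] 4.25
[145.3889 183.2448] 18.0
[130.2625 188.5828] 10.0
[148.4724 192.4963] 27.4375
side br
[220.1781 312.3871] 12.9375
[235.0882 318.    ] 4.25
foot far corners z11 [[0.5989 0.1737 0.011 ]
 [0.5529 0.1559 0.011 ]]
side foot far [[0.5719 0.3237 0.011 ]
 [0.5313 0.3129 0.011 ]]
upright top corners tri [(array([0.5703, 0.2761, 0.0637]), np.float64(0.002010328980590454)), (array([0.5209, 0.259 , 0.0742]), np.float64(0.0021917095912018423))]
top upr z68 [[0.5708 0.2749 0.068 ]
 [0.5203 0.2607 0.068 ]]
side upr outer edge z68 [[0.5684 0.2789 0.068 ]
 [0.5208 0.2634 0.068 ]]
narrow top [[0.5671 0.1941 0.011 ]] [[0.5699 0.194  0.011 ]]
dock left corners z22 [[ 0.5398 -0.107   0.022 ]
 [ 0.4673 -0.1307  0.022 ]]
dock right corners z22ish [[ 0.5977 -0.2964  0.022 ]
 [ 0.5242 -0.3167  0.022 ]]
```

```bash
python3 - <<'E'
from h import *
np.set_printoptions(precision=4,suppress=True)
A,B=np.array([257.79,193.71]),np.array([265.17,215.83]); a,b=np.array([252.73,209.41]),np.array([277.23,206.26])
print("screws top",plane("top",[A,B],.022)); print("side",plane("side",[b,a],.022)); print(tri(A,b),tri(A,a))
T,t=[275.52,199.83],[292.22,194.36]; S,s=[261.75,196.6],[257.79,186.2]
print("thick",tri(T,S),plane("top",[T],.033),plane("side",[S],.031))
print("thin",tri(t,s),plane("top",[t],.033),plane("side",[s],.031))
sc=lambda P:np.array(P)/4+[180,292]-.375
print("side foot far",plane("side",sc([[105,45],[205,30]]),.011))
print("bracket far z11")
print(env.state()["tcp_rot"])
E
```

```text
screws top [[ 0.5354 -0.1142  0.022 ]
 [ 0.4748 -0.1336  0.022 ]]
side [[ 0.477  -0.1369  0.022 ]
 [ 0.5383 -0.1177  0.022 ]]
(array([ 0.5047, -0.1122,  0.0451]), np.float64(0.05701827774415033)) (array([ 0.5366, -0.1141,  0.0248]), np.float64(0.0028175340382740376))
thick (array([ 0.5183, -0.1618,  0.0313]), np.float64(0.0015991680301862153)) [[ 0.5174 -0.1617  0.033 ]] [[ 0.5191 -0.1623  0.031 ]]
thin (array([ 0.5328, -0.2074,  0.0315]), np.float64(0.0017420069607747073)) [[ 0.5318 -0.2073  0.033 ]] [[ 0.5338 -0.2082  0.031 ]]
side foot far [[0.6021 0.173  0.011 ]
 [0.5541 0.1587 0.011 ]]
bracket far z11
[-0.0005  0.9913  0.1315 -0.    ]
```

```bash
cat >> h.py <<'E'
def go(x,y,z,yaw):
    "yaw deg of bracket-like frame: tool x at yaw, tool y = -(frame y)"
    s=env.state(); q=s["tcp_rot"]; M=R.from_quat(np.r_[q[1:],q[0]])
    T=R.from_euler('z',yaw,degrees=True)*R.from_quat([1,0,0,0])
    print("shift",np.round(M.inv().apply(np.array([x,y,z])-s["tcp_pos"])/.05,3),"turn",np.round(np.degrees((M.inv()*T).as_rotvec())/8,3),
      "t",s["t"],"tcp",np.round(s["tcp_pos"],4),"F",np.round(s["force"],1),"grip",s["grip_width"],s["grip_force"])
E
python3 -c "
from h import *
go(.5462,.2655,.2,17)"
```

```text
shift [ 11.931 -13.273  -0.042] turn [-0.008 -0.001 -0.235] t 0.1 tcp [ 0.1434 -0.5307  0.1972] F [-0.5 -0.5  1.6] grip 0.08536262623211689 0.0
```

arm_command:
  steps:
    - [[6, -6.65, -0.05], [0, 0, -0.24]]
    - [[6, -6.65, -0.05], [0, 0, -0.24]]
    - [[6, -6.65, -0.05], [0, 0, -0.24]]
    - [[6, -6.65, -0.05], [0, 0, -0.24]]
    - [[6, -6.65, -0.05], [0, 0, -0.24]]
    - [[6, -6.65, -0.05], [0, 0, -0.24]]
    - [[6, -6.65, -0.05], [0, 0, -0.24]]
    - [[6, -6.65, -0.05], [0, 0, -0.24]]
  grip: 45

```text
t: 0.9
tcp_pos: [0.3249, -0.1725, 0.2]
tcp_rot: [0.0, 0.989, 0.148, 0.0]
force: [1.2, -1.3, 0.7]
grip_width: 0.0449
grip_force: 0.0
```

```bash
python3 -c "
from h import *
go(.5462,.2655,.2,17);print(env.state()['qpos'])"
```

```text
shift [ 6.794e+00 -7.082e+00 -1.000e-03] turn [ 0.001 -0.002  0.001] t 0.9 tcp [ 0.3249 -0.1725  0.2   ] F [ 1.2 -1.3  0.7] grip 0.04485998643170817 0.0
[-5.87645779e-01 -1.24094481e-01  1.97679557e+00  4.74212819e-05
  1.28860206e+00  6.86308574e-01]
```

arm_command:
  steps:
    - [[6.8, -7.08, 0], [0, 0, 0]]
    - [[6.8, -7.08, 0], [0, 0, 0]]
    - [[6.8, -7.08, 0], [0, 0, 0]]
    - [[6.8, -7.08, 0], [0, 0, 0]]
    - [[6.8, -7.08, 0], [0, 0, 0]]
    - [[6.8, -7.08, 0], [0, 0, 0]]
    - [[6.8, -7.08, 0], [0, 0, 0]]
    - [[6.8, -7.08, 0], [0, 0, 0]]

```text
t: 1.7
tcp_pos: [0.5055, 0.1848, 0.1996]
tcp_rot: [0.0, 0.989, 0.148, -0.0]
force: [-0.2, -0.8, 0.7]
grip_width: 0.0451
grip_force: 0.0
```

```bash
python3 -c "
from h import *
go(.5462,.2655,.11,17)"
```

```text
shift [ 1.253 -1.304  1.792] turn [0.    0.002 0.007] t 1.7 tcp [0.5055 0.1848 0.1996] F [-0.2 -0.8  0.7] grip 0.04506616724220742 0.0
```

arm_command:
  steps:
    - [[1.25, -1.3, 0], [0, 0, 0]]
    - [[1.25, -1.3, 0], [0, 0, 0]]
    - [[1.25, -1.3, 0.8], [0, 0, 0]]
    - [[1.25, -1.3, 1.8], [0, 0, 0]]
    - [[1.25, -1.3, 1.8], [0, 0, 0]]
    - [[1.25, -1.3, 1.8], [0, 0, 0]]
    - [[1.25, -1.3, 1.8], [0, 0, 0]]

```text
t: 2.4
tcp_pos: [0.547, 0.2634, 0.1129]
tcp_rot: [-0.0, 0.989, 0.148, 0.002]
force: [0.8, -0.4, 0.3]
grip_width: 0.0452
grip_force: 0.0
```

```bash
python3 - <<'E'
from h import *
go(.5462,.2655,.028,17)
t=snap("top","top1"); s=snap("side","side1")
a=cv2.resize(t[150:225,85:185,::-1],(400,300),interpolation=cv2.INTER_CUBIC)
b=cv2.resize(s[240:390,150:300,::-1],(600,600),interpolation=cv2.INTER_CUBIC)[:,:400]
cv2.imwrite("pics/crop2.png",np.hstack([np.vstack([a,a*0]),b]))
E
```

```text
shift [-0.009 -0.045  1.698] turn [-0.003 -0.027  0.002] t 2.4 tcp [0.547  0.2634 0.1129] F [ 0.8 -0.4  0.3] grip 0.045220537121200784 0.0
```

View pics/crop2.png

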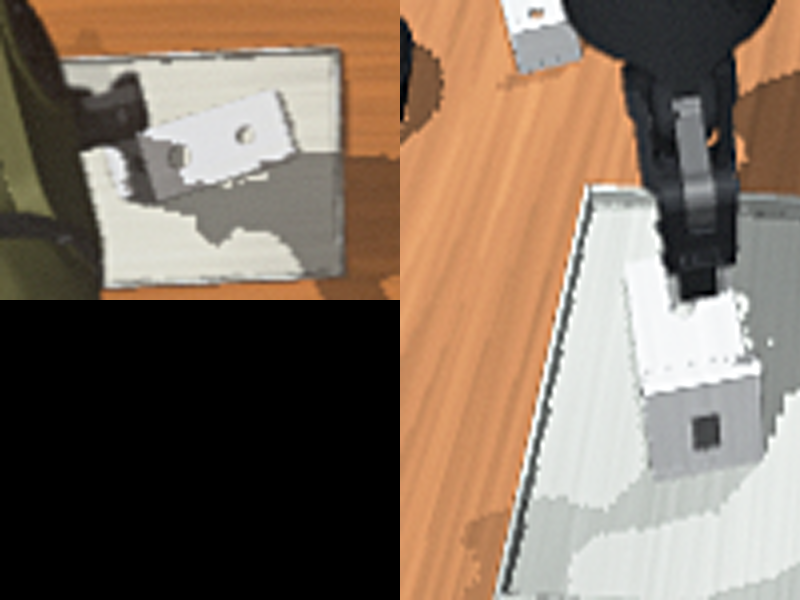

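The crop shows the gripper over the upright, which is at side-crop (700,380), with both holes visible at top-crop (180,155) and (245,133). I'm descending.

arm_command:
  steps:
    - [[0, -0.05, 0.5], [0, 0, 0]]
    - [[0, -0.05, 1.0], [0, 0, 0]]
    - [[0, -0.05, 1.4], [0, 0, 0]]
    - [[0, -0.05, 1.7], [0, 0, 0]]
    - [[0, -0.05, 1.7], [0, 0, 0]]
    - [[0, -0.05, 1.7], [0, 0, 0]]

```text
t: 3.1
tcp_pos: [0.5456, 0.2657, 0.0261]
tcp_rot: [-0.0, 0.989, 0.148, 0.001]
force: [0.8, 0.5, 0.6]
grip_width: 0.045
grip_force: 0.0
```

```bash
python3 - <<'E'
from h import *
go(.5462,.2655,.028,17)
P=plane("top",[[129.6,188.4],[145.9,182.9]],.011);v=P[0]-P[1];print(P,np.linalg.norm(v),np.degrees(np.arctan2(-v[0],v[1])))
s=snap("side","side2");cv2.imwrite("pics/crop3.png",cv2.resize(s[260:380,170:290,::-1],(600,600),interpolation=cv2.INTER_CUBIC))
E
```

```text
shift [ 0.01   0.006 -0.038] turn [-0.001 -0.01   0.004] t 3.1 tcp [0.5456 0.2657 0.0261] F [0.8 0.5 0.6] grip 0.04495555733278179 0.0
[[0.55426008 0.23915204 0.011     ]
 [0.56910528 0.19409407 0.011     ]] 0.04744049103327231 18.23544752685661
```

View pics/crop3.png

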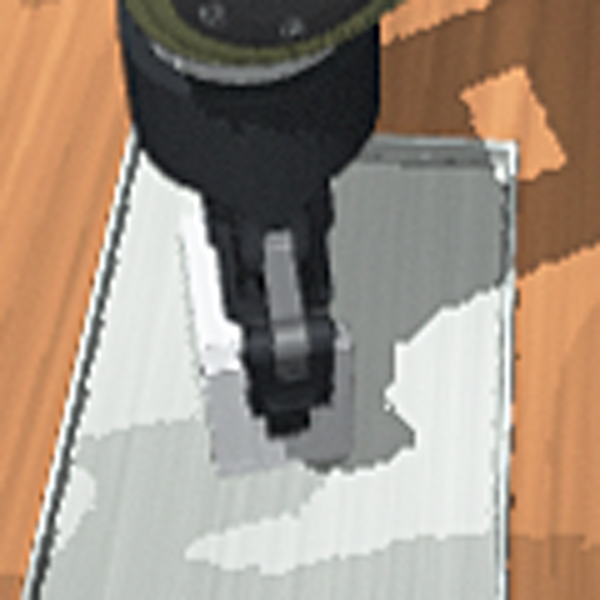

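The outer finger is at crop (285,380), in front of the upright. The other is behind it, so I'm closing.

arm_command:
  steps:
    - [[0, 0, 0], [0, 0, 0]]
    - [[0, 0, 0], [0, 0, 0]]
    - [[0, 0, 0], [0, 0, 0]]
    - [[0, 0, 0], [0, 0, 0]]
    - [[0, 0, 0], [0, 0, 0]]
    - [[0, 0, 0], [0, 0, 0]]
    - [[0, 0, 0], [0, 0, 0]]
    - [[0, 0, 0], [0, 0, 0]]
  grip: 0
  squeeze: 60

```text
t: 3.95
tcp_pos: [0.5455, 0.2657, 0.0258]
tcp_rot: [-0.0, 0.989, 0.148, 0.001]
force: [-1.0, -0.3, 5.7]
grip_width: 0.0077
grip_force: 60.9
```

arm_command:
  steps:
    - [[0, 0, -0.3], [0, 0, 0]]
    - [[0, 0, -0.8], [0, 0, 0]]
    - [[0, 0, -1.5], [0, 0, 0]]
    - [[0, 0, -2.3], [0, 0, 0]]
    - [[0, 0, -3.0], [0, 0, 0]]
    - [[0, 0, -3.0], [0, 0, 0]]
    - [[0, 0, -3.0], [0, 0, 0]]

```text
t: 4.65
tcp_pos: [0.5449, 0.2654, 0.1755]
tcp_rot: [-0.0, 0.989, 0.148, 0.0]
force: [-0.6, 0.8, -4.0]
grip_width: 0.0079
grip_force: 59.8
```

```bash
python3 - <<'E'
from h import *
go(.5099,-.1351,.175,17.6)
E
```

```text
shift [-3.016e+00  7.454e+00  7.000e-03] turn [-0.001 -0.005 -0.071] t 4.65 tcp [0.5449 0.2654 0.1755] F [-0.6  0.8 -4. ] grip 0.00787598367094548 59.808953404426575
```

arm_command:
  steps:
    - [[-0.15, 0.37, 0], [0, 0, 0]]
    - [[-0.45, 1.1, 0], [0, 0, 0]]
    - [[-0.75, 1.85, 0], [0, 0, -0.07]]
    - [[-1.05, 2.6, 0], [0, 0, -0.07]]
    - [[-1.35, 3.35, 0], [0, 0, -0.07]]
    - [[-1.65, 4.1, 0], [0, 0, -0.07]]
    - [[-1.95, 4.85, 0], [0, 0, -0.07]]
    - [[-2.25, 5.55, 0], [0, 0, -0.07]]

```text
t: 5.45
tcp_pos: [0.5175, -0.0344, 0.1734]
tcp_rot: [-0.0, 0.988, 0.153, -0.001]
force: [1.1, 0.2, -2.6]
grip_width: 0.0076
grip_force: 59.8
```

```bash
python3 - <<'E'
from h import *
go(.5099,-.1351,.11,17.6)
E
```

```text
shift [-0.751  1.875  1.268] turn [-0.009  0.019 -0.002] t 5.45 tcp [ 0.5175 -0.0344  0.1734] F [ 1.1  0.2 -2.6] grip 0.0076247582847514565 59.83444690704346
```

arm_command:
  steps:
    - [[-0.35, 0.8, 0.1], [0, 0, 0]]
    - [[-0.65, 1.5, 0.4], [0, 0, 0]]
    - [[-0.75, 1.87, 0.7], [0, 0, 0]]
    - [[-0.75, 1.87, 1.0], [0, 0, 0]]
    - [[-0.75, 1.87, 1.27], [0, 0, 0]]
    - [[-0.75, 1.87, 1.27], [0, 0, 0]]
    - [[-0.75, 1.87, 1.27], [0, 0, 0]]
    - [[-0.75, 1.87, 1.27], [0, 0, 0]]

```text
t: 6.25
tcp_pos: [0.5116, -0.133, 0.112]
tcp_rot: [0.0, 0.988, 0.153, 0.0]
force: [-0.3, 0.3, -2.8]
grip_width: 0.0077
grip_force: 59.8
```

```bash
python3 - <<'E'
from h import *
go(.5099,-.1351,.11,17.6)
t=snap("top","top3"); s=snap("side","side3")
a=cv2.resize(t[160:235,240:340,::-1],(400,300),interpolation=cv2.INTER_CUBIC)
b=cv2.resize(s[110:210,210:310,::-1],(400,400),interpolation=cv2.INTER_CUBIC)
c=np.zeros((600,800,3),np.uint8);c[:300,:400]=a;c[:400,400:]=b
cv2.imwrite("pics/crop4.png",c)
E
```

```text
shift [-0.046  0.03   0.04 ] turn [ 0.004 -0.005  0.005] t 6.25 tcp [ 0.5116 -0.133   0.112 ] F [-0.3  0.3 -2.8] grip 0.007671894891125323 59.83145534992218
```

View pics/crop4.png

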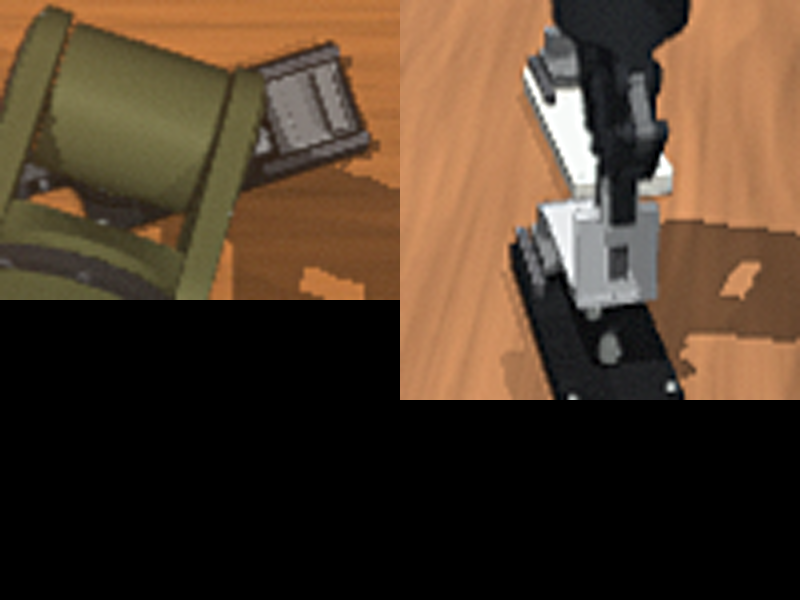

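The side crop shows the bracket held level over the dock, its outer face spanning (575-658, 205-303). The thick pin is visible at (608,347). The arm hides the top view. I'm comparing the face corners with where the TCP predicts them.

```bash
python3 - <<'E'
from h import *
np.set_printoptions(precision=4,suppress=True)
st=env.state();p=st["tcp_pos"];zb=p[2]-.0228
A=R.from_euler('z',17.6,degrees=True)
P=np.array([[-.025,.005,.065],[.025,.005,.065],[-.025,.005,0],[.025,.005,0]])  # relative to upright centre; camera sees +x on left
W=A.apply(P)+[p[0],p[1],zb]
pr=proj("side",W); print("pred crop",(pr+.375-[210,110])*4+[400,0])
pk=np.array([[658,203],[575,208],[655,298],[580,307]]); uv=(pk-[400,0])/4+[210,110]-.375
for z,i in((zb+.065,[0,1]),(zb,[2,3])):
    X=plane("side",uv[i],z);v=X[1]-X[0];print(X-[p[0],p[1],zb],np.degrees(np.arctan2(v[1],v[0])),np.linalg.norm(v));m=X.mean(0)-[p[0],p[1],zb];print("mid in bracket axes",A.inv().apply(m))
# pins now vs side prediction
print("thick pin pixel now crop",(proj("side",[[.5183,-.1618,.031]])+.375-[210,110])*4+[400,0])
# original measurement residual with same method, upright top edge at start
sc=lambda P:np.array(P)/4+[180,292]-.375
X=plane("side",sc([[124,172],[242,132+18]]),.068);print("start mid",X.mean(0))
E
```

```text
pred crop [[662.9988 210.7851]
 [580.173  220.1533]
 [659.3461 300.9485]
 [579.9835 310.653 ]]
[[-0.0219 -0.0113  0.065 ]
 [ 0.0267 -0.0008  0.065 ]] 12.14303467125843 0.049696893831360923
mid in bracket axes [ 0.0005 -0.0065  0.065 ]
[[-0.0225 -0.0057 -0.    ]
 [ 0.0227  0.0085 -0.    ]] 17.418735281139412 0.047346130731474576
mid in bracket axes [ 0.0005  0.0013 -0.    ]
thick pin pixel now crop [[609.7209 348.3952]]
start mid [0.5446 0.2711 0.068 ]
```

arm_command:
  steps:
    - [[-0.04, 0.03, 0.2], [0, 0, 0]]
    - [[-0.04, 0.03, 0.5], [0, 0, 0]]
    - [[-0.04, 0.03, 0.75], [0, 0, 0]]
    - [[-0.04, 0.03, 0.9], [0, 0, 0]]
    - [[-0.04, 0.03, 0.9], [0, 0, 0]]
    - [[-0.04, 0.03, 0.9], [0, 0, 0]]
    - [[-0.04, 0.03, 0.9], [0, 0, 0]]

```text
t: 7.05
tcp_pos: [0.5102, -0.1354, 0.067]
tcp_rot: [0.0, 0.988, 0.153, 0.0]
force: [0.6, 0.7, -2.3]
grip_width: 0.0078
grip_force: 59.8
```

```bash
python3 - <<'E'
from h import *
go(.5099,-.1351,.055,17.6)
s=snap("side","side4");t=snap("top","top4")
b=cv2.resize(s[130:210,220:300,::-1],(600,600),interpolation=cv2.INTER_CUBIC)
cv2.imwrite("pics/crop5.png",b)
E
```

```text
shift [-0.004 -0.008  0.24 ] turn [ 0.004 -0.006 -0.001] t 7.05 tcp [ 0.5102 -0.1354  0.067 ] F [ 0.6  0.7 -2.3] grip 0.007824483627381367 59.83084201812744
```

View pics/crop5.png

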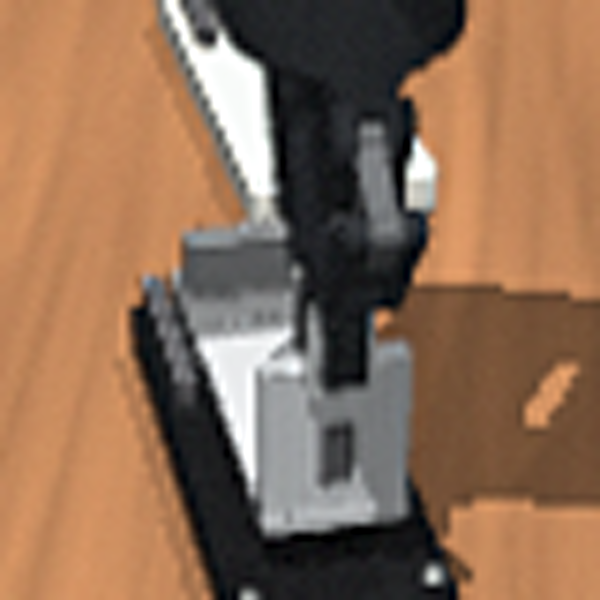

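```bash
python3 - <<'E'
from h import *
np.set_printoptions(precision=4,suppress=True)
uv=lambda P:np.array(P)/7.5+[220,130]-.433
z=env.state()["tcp_pos"][2]-.0228
X=plane("side",uv([[264,533],[410,520]]),z);T=plane("side",uv([[258,375],[412,345]]),z+.065)
A=R.from_euler('z',17.6,degrees=True)
dock=np.array([.5191,-.1623,0])-A.apply([0,.052,0])
for M in (X,T): print(M, A.inv().apply(M.mean(0)-dock)-[0,.085,0])
E
```

```text
[[ 0.534  -0.1261  0.0441]
 [ 0.4855 -0.1382  0.0441]] [ 0.0002 -0.0014  0.0441]
[[ 0.536  -0.1249  0.1091]
 [ 0.4875 -0.1473  0.1091]] [ 0.0009 -0.0058  0.1091]
```

arm_command:
  steps:
    - [[-0.004, -0.02, 0.06], [0, 0, 0]]
    - [[-0.004, -0.02, 0.12], [0, 0, 0]]
    - [[-0.004, -0.02, 0.18], [0, 0, 0]]
    - [[-0.004, -0.02, 0.2], [0, 0, 0]]
    - [[-0.004, -0.02, 0.2], [0, 0, 0]]

```text
t: 7.65
tcp_pos: [0.5093, -0.1344, 0.0562]
tcp_rot: [-0.0, 0.988, 0.153, -0.0]
force: [-0.6, -0.7, -2.9]
grip_width: 0.0081
grip_force: 59.8
```

arm_command:
  steps:
    - [[0, 0, 0.04], [0, 0, 0]]
    - [[0, 0, 0.08], [0, 0, 0]]
    - [[0, 0, 0.1], [0, 0, 0]]
    - [[0, 0, 0.1], [0, 0, 0]]

```text
t: 8.05
tcp_pos: [0.5093, -0.1345, 0.0513]
tcp_rot: [0.0, 0.988, 0.153, -0.0]
force: [-0.1, -1.7, -3.6]
grip_width: 0.0082
grip_force: 59.8
```

arm_command:
  steps:
    - [[0, 0, 0.03], [0, 0, 0]]
    - [[0, 0, 0.06], [0, 0, 0]]
    - [[0, 0, 0.08], [0, 0, 0]]
    - [[0, 0, 0.08], [0, 0, 0]]

```text
t: 8.45
tcp_pos: [0.5093, -0.1344, 0.0472]
tcp_rot: [-0.0, 0.988, 0.153, -0.0]
force: [-0.0, -2.8, -3.0]
grip_width: 0.0082
grip_force: 59.8
```

arm_command:
  steps:
    - [[0, 0.012, 0.02], [0, 0, 0]]
    - [[0, 0.012, 0.04], [0, 0, 0]]
    - [[0, 0.012, 0.05], [0, 0, 0]]
    - [[0, 0.012, 0.05], [0, 0, 0]]

```text
t: 8.85
tcp_pos: [0.5095, -0.1349, 0.0449]
tcp_rot: [-0.0, 0.988, 0.153, 0.0]
force: [-0.2, -0.1, -1.5]
grip_width: 0.008
grip_force: 59.9
```

arm_command:
  steps:
    - [[0, 0, 0.02], [0, 0, 0]]
    - [[0, 0, 0.03], [0, 0, 0]]
    - [[0, 0, 0.03], [0, 0, 0]]

```text
t: 9.15
tcp_pos: [0.5097, -0.1349, 0.0448]
tcp_rot: [0.0, 0.988, 0.153, 0.0]
force: [-8.1, 2.8, 17.3]
grip_width: 0.0078
grip_force: 62.3
```

Contact came firmly at the expected deck height, so I'm releasing.

arm_command:
  steps:
    - [[0, 0, -0.02], [0, 0, 0]]
    - [[0, 0, -0.02], [0, 0, 0]]

```text
t: 9.35
tcp_pos: [0.5097, -0.135, 0.0449]
tcp_rot: [0.0, 0.988, 0.153, 0.0]
force: [-3.7, 0.8, 6.8]
grip_width: 0.0077
grip_force: 61.0
```

arm_command:
  steps:
    - [[0, 0, 0], [0, 0, 0]]
    - [[0, 0, 0], [0, 0, 0]]
    - [[0, 0, 0], [0, 0, 0]]
    - [[0, 0, 0], [0, 0, 0]]
    - [[0, 0, 0], [0, 0, 0]]
  grip: 40

```text
t: 9.85
tcp_pos: [0.5095, -0.135, 0.0443]
tcp_rot: [-0.0, 0.988, 0.153, -0.0]
force: [-0.7, 0.6, 0.9]
grip_width: 0.0397
grip_force: 0.0
```

arm_command:
  steps:
    - [[0, 0, -0.4], [0, 0, 0]]
    - [[0, 0, -1.0], [0, 0, 0]]
    - [[0, 0, -1.8], [0, 0, 0]]
    - [[0, 0, -2.6], [0, 0, 0]]
    - [[0, 0, -2.6], [0, 0, 0]]
    - [[0, 0, -2.6], [0, 0, 0]]

```text
t: 10.45
tcp_pos: [0.5097, -0.135, 0.1748]
tcp_rot: [0.0, 0.988, 0.153, 0.001]
force: [-1.4, 0.0, -0.9]
grip_width: 0.0401
grip_force: 0.0
```

```bash
python3 - <<'E'
from h import *
A=R.from_euler('z',17.6,degrees=True)
d=np.array([.5183,-.1618,0])-A.apply([0,.052,0])
f=d+A.apply([0,-.100,0]);print("dock",d,"end",f)
s=snap("side","side5");t=snap("top","top5")
b=cv2.resize(s[120:220,220:320,::-1],(400,400),interpolation=cv2.INTER_CUBIC)
a=cv2.resize(t[150:250,240:340,::-1],(400,400),interpolation=cv2.INTER_CUBIC)
cv2.imwrite("pics/crop6.png",np.hstack([a,b]))
g=d+A.apply([0,-.16,0]);go(g[0],g[1],.17,17.6)
E
```

```text
dock [ 0.53402323 -0.21136591  0.        ] end [ 0.56426022 -0.30668498  0.        ]
shift [0.014 4.81  0.059] turn [-0.008  0.011 -0.001] t 10.55 tcp [ 0.509  -0.1348  0.1732] F [-0.1  0.8 -0.2] grip 0.04008100144544094 0.0
```

View pics/crop6.png

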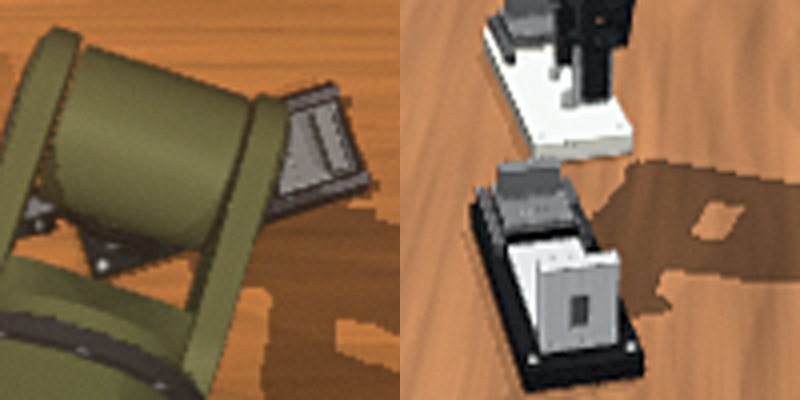

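The bracket is seated squarely on the dock at side-crop (580,300), with the clamp still open at (530,200). Next I close the fingers, go round to the clamp's outer side and push.

arm_command:
  steps:
    - [[0, 0.6, 0], [0, 0, 0]]
    - [[0, 1.4, 0], [0, 0, 0]]
    - [[0, 2.2, 0], [0, 0, 0]]
    - [[0, 3.0, 0], [0, 0, 0]]
    - [[0, 3.8, 0], [0, 0, 0]]
    - [[0, 4.6, 0], [0, 0, 0]]
    - [[0, 4.6, 0], [0, 0, 0]]
    - [[0, 4.6, 0], [0, 0, 0]]
  grip: 0
  squeeze: 40

```text
t: 11.35
tcp_pos: [0.5785, -0.3544, 0.1721]
tcp_rot: [-0.001, 0.988, 0.152, -0.001]
force: [0.4, -0.0, -0.0]
grip_width: 0.0001
grip_force: 0.0
```

```bash
python3 - <<'E'
from h import *
A=R.from_euler('z',17.6,degrees=True); d=np.array([.5340,-.2114,0])
bc=lambda P:np.array(P)/4+[245,160]-.375
print("fin outer base-frame",A.inv().apply(plane("top",bc([[318,66],[338,130]]),.063)-d))
W=np.array([.6,-.37,.022]); 
print("white near end pixel",A.inv().apply(plane("top",np.array([[555,288],[568,328]])*.64,.022)-d))
g=d+A.apply([0,-.15,0]);go(g[0],g[1],.048,17.6)
E
```

```text
fin outer base-frame [[ 0.01726881 -0.08817149  0.063     ]
 [-0.0272886  -0.08694098  0.063     ]]
white near end pixel [[-0.02807716 -0.17122403  0.022     ]
 [-0.10196828 -0.16982014  0.022     ]]
shift [0.021 0.012 2.481] turn [-0.019  0.014 -0.008] t 11.35 tcp [ 0.5785 -0.3544  0.1721] F [ 0.4 -0.  -0. ] grip 8.180281530366951e-05 0.0
```

arm_command:
  steps:
    - [[0.02, 0.01, 0.5], [0, 0, 0]]
    - [[0.02, 0.01, 1.1], [0, 0, 0]]
    - [[0.02, 0.01, 1.7], [0, 0, 0]]
    - [[0.02, 0.01, 2.2], [0, 0, 0]]
    - [[0.02, 0.01, 2.48], [0, 0, 0]]
    - [[0.02, 0.01, 2.48], [0, 0, 0]]
    - [[0.02, 0.01, 2.48], [0, 0, 0]]

```text
t: 12.05
tcp_pos: [0.5806, -0.3543, 0.0516]
tcp_rot: [0.0, 0.988, 0.153, 0.0]
force: [-0.3, -0.3, 0.7]
grip_width: 0.0003
grip_force: 0.0
```

arm_command:
  steps:
    - [[0, -0.2, 0], [0, 0, 0]]
    - [[0, -0.4, 0], [0, 0, 0]]
    - [[0, -0.6, 0], [0, 0, 0]]
    - [[0, -0.75, 0], [0, 0, 0]]
    - [[0, -0.85, 0], [0, 0, 0]]
    - [[0, -0.95, 0], [0, 0, 0]]
    - [[0, -1.05, 0], [0, 0, 0]]
    - [[0, -1.1, 0], [0, 0, 0]]

```text
t: 12.85
tcp_pos: [0.5634, -0.3016, 0.0504]
tcp_rot: [-0.0, 0.988, 0.153, -0.0]
force: [-0.6, -0.5, 0.6]
grip_width: 0.0003
grip_force: 0.0
```

arm_command:
  steps:
    - [[0, -0.06, 0.04], [0, 0, 0]]
    - [[0, -0.12, 0.04], [0, 0, 0]]
    - [[0, -0.18, 0.04], [0, 0, 0]]
    - [[0, -0.2, 0.04], [0, 0, 0]]

```text
t: 13.25
tcp_pos: [0.5604, -0.2922, 0.0484]
tcp_rot: [-0.0, 0.988, 0.153, -0.0]
force: [0.8, 0.6, -0.3]
grip_width: 0.0002
grip_force: 0.0
```

arm_command:
  steps:
    - [[0, -0.05, 0], [0, 0, 0]]
    - [[0, -0.1, 0], [0, 0, 0]]
    - [[0, -0.15, 0], [0, 0, 0]]

```text
t: 13.55
tcp_pos: [0.5582, -0.2851, 0.0484]
tcp_rot: [-0.0, 0.988, 0.153, -0.0]
force: [-0.3, 0.2, 0.5]
grip_width: 0.0001
grip_force: 0.0
```

```bash
python3 - <<'E'
from h import *
s=snap("side","side6");t=snap("top","top6")
b=cv2.resize(s[120:220,220:320,::-1],(400,400),interpolation=cv2.INTER_CUBIC)
a=cv2.resize(t[150:250,240:340,::-1],(400,400),interpolation=cv2.INTER_CUBIC)
cv2.imwrite("pics/crop7.png",np.hstack([a,b]))
A=R.from_euler('z',17.6,degrees=True);st=env.state();print(A.inv().apply(st["tcp_pos"]-[.534,-.2114,0]),st["force"])
E
```

```text
[ 0.00079952 -0.07749472  0.04846447] [-0.22839136 -0.55134633 -0.05740082]
```

View pics/crop7.png

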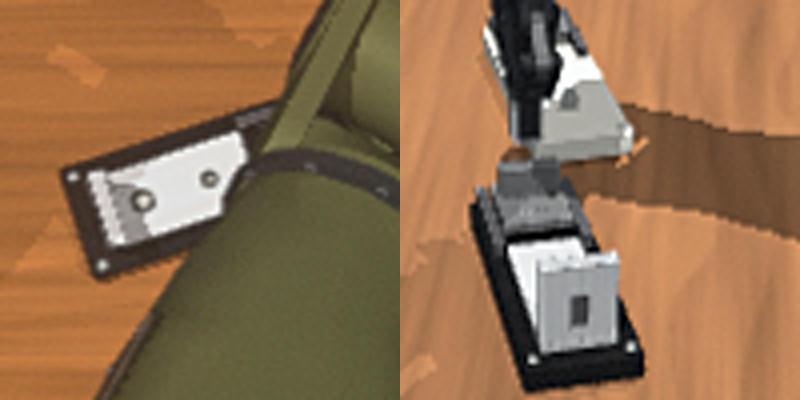

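The top crop shows both pins inside their holes, at (145,200) and (208,180). The side crop shows the finger tips at (525,145), still short of the fin at (530,175). I'm continuing the push.

arm_command:
  steps:
    - [[0, -0.06, 0], [0, 0, 0]]
    - [[0, -0.12, 0], [0, 0, 0]]
    - [[0, -0.18, 0], [0, 0, 0]]
    - [[0, -0.24, 0], [0, 0, 0]]

```text
t: 14.05
tcp_pos: [0.5545, -0.2736, 0.0484]
tcp_rot: [0.0, 0.988, 0.153, -0.0]
force: [-0.0, -0.4, -0.9]
grip_width: 0.0003
grip_force: 0.0
```

```bash
python3 - <<'E'
from h import *
A=R.from_euler('z',17.6,degrees=True);st=env.state();d=np.array([.534,-.2114,0]);print(A.inv().apply(st["tcp_pos"]-d),st["force"])
uv=lambda P:(np.array(P)-[400,0])/4+[220,120]-.375
print("fin top outer",A.inv().apply(plane("side",uv([[498,160],[560,157]]),.063)-d))
print("tip then, as z .048",A.inv().apply(plane("side",uv([[525,147]]),.048)-d))
E
```

```text
[ 0.00075719 -0.06549757  0.04841321] [-0.04782994 -0.40775985 -0.87986927]
fin top outer [[ 0.02068028 -0.08835694  0.063     ]
 [-0.0232963  -0.08319962  0.063     ]]
tip then, as z .048 [[-0.00662454 -0.12648405  0.048     ]]
```

```bash
python3 - <<'E'
from h import *
c=lambda X:(proj("side",X)+.375-[220,120])*4+[400,0]
print("TCP proj side6",c([[.5582,-.2851,.0484]]),"z+.04",c([[.5582,-.2851,.0884]]),"now",c([[.5545,-.2736,.0484]]))
s=snap("side","side7")
old=cv2.imread("pics/side5.png"); new=cv2.imread("pics/side7.png"); six=cv2.imread("pics/side6.png")
g=lambda im:cv2.resize(im[140:180,225:285],(390,260),interpolation=cv2.INTER_CUBIC)
out=np.vstack([np.hstack([g(old),g(six)]),np.hstack([g(new),cv2.convertScaleAbs(g(new),alpha=2.5,beta=20)])])
cv2.imwrite("pics/crop8.png",out)
for im,n in((six,"six"),(new,"new")):
    d=cv2.absdiff(im,old).max(2)[140:190,225:290]; print(n); 
    m=(cv2.cvtColor(im,cv2.COLOR_BGR2GRAY)[140:190,225:290]<45)&(d>30); ys,xs=np.where(m); print("dark new px rows",ys.min()+140,ys.max()+140, "cols at low rows",[(y+140,xs[ys==y].min()+225,xs[ys==y].max()+225) for y in range(ys.max()-6,ys.max()+1) if (ys==y).any()])
E
```

```text
TCP proj side6 [[528.54860842 182.3128643 ]] z+.04 [[528.38636154 133.51514891]] now [[532.06795234 191.24840336]]
six
dark new px rows 140 154 cols at low rows [(148, np.int64(250), np.int64(254)), (149, np.int64(250), np.int64(254)), (150, np.int64(250), np.int64(254)), (151, np.int64(250), np.int64(254)), (152, np.int64(250), np.int64(254)), (153, np.int64(250), np.int64(254)), (154, np.int64(250), np.int64(251))]
new
dark new px rows 140 156 cols at low rows [(150, np.int64(251), np.int64(255)), (151, np.int64(251), np.int64(255)), (152, np.int64(251), np.int64(255)), (153, np.int64(251), np.int64(255)), (154, np.int64(251), np.int64(254)), (155, np.int64(251), np.int64(255)), (156, np.int64(251), np.int64(253))]
```

```bash
python3 - <<'E'
from h import *
np.set_printoptions(precision=1,suppress=True)
print("side5 open40 TCP, crop6 px (tip seen 595,100)",(proj("side",[[.509,-.1348,.1732]])+.375-[220,120])*4+[400,0])
print("side2 open45 TCP, crop3 px (tip seen 287,435)",(proj("side",[[.5456,.2657,.0261]])+.433-[170,260])*5)
o=np.array([-.302,.953,0])
print(" outer finger +25mm",(proj("side",[np.array([.5456,.2657,.0261])+o*.025])+.433-[170,260])*5)
print("side4 grip TCP outer +10, crop5 px (tip seen 345,385)",(proj("side",[np.array([.5102,-.1354,.067])+o*.01])+.433-[220,130])*7.5)
print("side1 open45 TCP, crop2 px (tip 697,300)",(proj("side",[[.547,.2634,.1129]])+.4-[150,240])*4+[400,0])
E
```

```text
side5 open40 TCP, crop6 px (tip seen 595,100) [[585.1 142. ]]
side2 open45 TCP, crop3 px (tip seen 287,435) [[284.4 417.5]]
 outer finger +25mm [[295.4 482.1]]
side4 grip TCP outer +10, crop5 px (tip seen 345,385) [[344.6 483.4]]
side1 open45 TCP, crop2 px (tip 697,300) [[695.7 287.1]]
```

View pics/crop8.png

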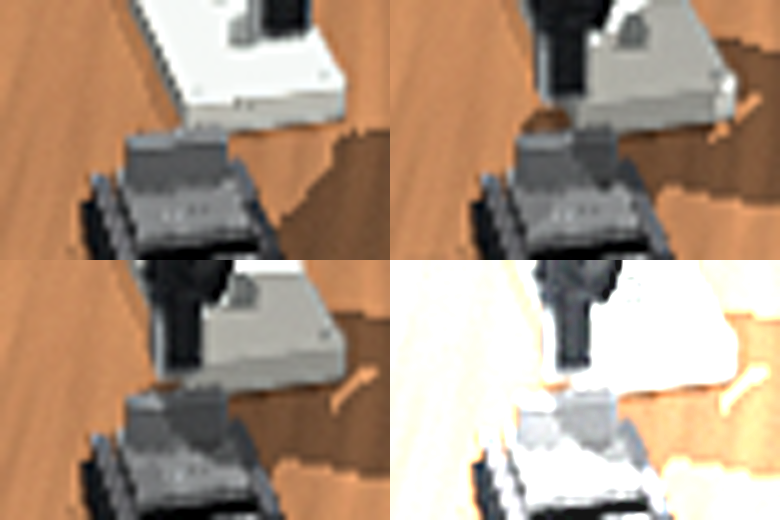

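The side crops show the finger tips passing above and behind the fin, so the shut tips stand roughly 20–30 mm higher than the reported TCP. The clamp has not moved. I'll back off, go lower and push again.

arm_command:
  steps:
    - [[0, 0.4, 0], [0, 0, 0]]
    - [[0, 0.9, 0], [0, 0, 0]]
    - [[0, 1.4, 0], [0, 0, 0]]
    - [[0, 1.4, 0], [0, 0, 0]]
    - [[0, 1.4, 0.2], [0, 0, 0]]
    - [[0, 1.4, 0.4], [0, 0, 0]]
    - [[0, 1.4, 0.5], [0, 0, 0]]
    - [[0, 1.4, 0.5], [0, 0, 0]]

```text
t: 14.9
tcp_pos: [0.5753, -0.3398, 0.0221]
tcp_rot: [-0.001, 0.988, 0.153, -0.001]
force: [-0.5, 0.5, 0.7]
grip_width: 0.0005
grip_force: 0.0
```

arm_command:
  steps:
    - [[0, -0.1, 0], [0, 0, 0]]
    - [[0, -0.2, 0], [0, 0, 0]]
    - [[0, -0.3, 0], [0, 0, 0]]
    - [[0, -0.4, 0], [0, 0, 0]]
    - [[0, -0.5, 0], [0, 0, 0]]
    - [[0, -0.56, 0], [0, 0, 0]]
    - [[0, -0.62, 0], [0, 0, 0]]

```text
t: 15.6
tcp_pos: [0.5663, -0.3108, 0.0235]
tcp_rot: [0.0, 0.988, 0.153, 0.0]
force: [-0.3, -0.5, -0.7]
grip_width: -0.0002
grip_force: 0.0
```

```bash
python3 - <<'E'
from h import *
s=snap("side","side8");A=R.from_euler('z',17.6,degrees=True);st=env.state();d=np.array([.534,-.2114,0]);print(A.inv().apply(st["tcp_pos"]-d),st["force"])
old=cv2.imread("pics/side5.png");im=cv2.imread("pics/side8.png")
dd=cv2.absdiff(im,old).max(2)[140:190,225:290];m=(cv2.cvtColor(im,cv2.COLOR_BGR2GRAY)[140:190,225:290]<45)&(dd>30); ys,xs=np.where(m);print("tip row",ys.max()+140,[(y+140,xs[ys==y].min()+225,xs[ys==y].max()+225) for y in range(ys.max()-4,ys.max()+1) if (ys==y).any()])
print("fin top row in old ~160; TCP proj",proj("side",st["tcp_pos"]))
E
```

```text
[ 0.00082371 -0.10418747  0.0234511 ] [-0.13357437  0.15396355  0.40136023]
tip row 156 [(152, np.int64(248), np.int64(252)), (153, np.int64(248), np.int64(252)), (154, np.int64(248), np.int64(252)), (155, np.int64(248), np.int64(252)), (156, np.int64(248), np.int64(252))]
fin top row in old ~160; TCP proj [[249.94739533 167.67883362]]
```

arm_command:
  steps:
    - [[0, 0.25, 0], [0, 0, 0]]
    - [[0, 0.5, 0], [0, 0, 0]]
    - [[0, 0.5, 0.1], [0, 0, 0]]
    - [[0, 0.5, 0.2], [0, 0, 0]]
    - [[0, 0.5, 0.28], [0, 0, 0]]
    - [[0, 0.5, 0.32], [0, 0, 0]]
    - [[0, 0.5, 0.32], [0, 0, 0]]

```text
t: 16.35
tcp_pos: [0.5738, -0.3345, 0.007]
tcp_rot: [-0.0, 0.988, 0.153, -0.0]
force: [-0.5, -0.1, 0.7]
grip_width: 0.0001
grip_force: 0.0
```

arm_command:
  steps:
    - [[0, -0.1, 0], [0, 0, 0]]
    - [[0, -0.2, 0], [0, 0, 0]]
    - [[0, -0.3, 0], [0, 0, 0]]
    - [[0, -0.4, 0], [0, 0, 0]]
    - [[0, -0.48, 0], [0, 0, 0]]
    - [[0, -0.52, 0], [0, 0, 0]]

```text
t: 16.95
tcp_pos: [0.5661, -0.3096, 0.0075]
tcp_rot: [-0.0, 0.988, 0.153, 0.0]
force: [0.3, -0.5, 0.2]
grip_width: 0.0003
grip_force: 0.0
```

arm_command:
  steps:
    - [[0, -0.05, 0], [0, 0, 0]]
    - [[0, -0.1, 0], [0, 0, 0]]
    - [[0, -0.15, 0], [0, 0, 0]]
    - [[0, -0.2, 0], [0, 0, 0]]

```text
t: 17.35
tcp_pos: [0.5631, -0.3007, 0.0074]
tcp_rot: [0.0, 0.988, 0.153, 0.0]
force: [1.6, -1.8, -0.1]
grip_width: 0.0002
grip_force: 1.3
```

```bash
python3 - <<'E'
from h import *
s=snap("side","side9");A=R.from_euler('z',17.6,degrees=True);st=env.state();d=np.array([.534,-.2114,0]);print(A.inv().apply(st["tcp_pos"]-d),st["force"],st["qpos"])
old=cv2.imread("pics/side5.png");im=cv2.imread("pics/side9.png")
# column profile through the finger/fin
for c in (249,251,253): print(c,[int(v) for v in cv2.cvtColor(im,cv2.COLOR_BGR2GRAY)[148:182,c]],[int(v) for v in cv2.cvtColor(old,cv2.COLOR_BGR2GRAY)[148:182,c]])
E
```

```text
[ 0.00074497 -0.09356732  0.00741928] [ 1.12340593 -1.24612157  0.40776403] [-5.47404558e-01  6.94372422e-01  1.40599859e+00 -1.89597767e-04
  1.04094310e+00  7.16409620e-01]
249 [21, 24, 28, 25, 22, 21, 24, 17, 25, 28, 28, 23, 39, 97, 128, 98, 93, 94, 91, 87, 91, 108, 136, 137, 122, 121, 121, 132, 125, 95, 92, 0, 32, 174] [91, 113, 116, 115, 119, 126, 122, 124, 127, 127, 135, 147, 139, 146, 135, 80, 86, 88, 85, 86, 78, 87, 126, 136, 134, 132, 134, 132, 102, 70, 21, 5, 36, 167]
251 [34, 19, 25, 21, 25, 27, 30, 20, 25, 28, 29, 21, 39, 63, 67, 71, 82, 97, 97, 91, 86, 101, 133, 146, 130, 122, 143, 145, 134, 90, 76, 0, 78, 201] [254, 254, 247, 182, 96, 109, 115, 117, 122, 124, 121, 123, 132, 134, 113, 84, 88, 85, 85, 88, 92, 96, 123, 134, 134, 140, 137, 119, 73, 76, 21, 0, 73, 190]
253 [66, 37, 43, 31, 21, 32, 21, 36, 65, 62, 60, 60, 68, 89, 84, 69, 66, 68, 71, 70, 78, 108, 133, 147, 141, 144, 144, 137, 110, 84, 44, 0, 113, 228] [248, 248, 249, 252, 254, 255, 250, 211, 141, 143, 143, 142, 140, 124, 84, 84, 88, 87, 86, 84, 101, 126, 137, 136, 137, 139, 144, 141, 87, 79, 0, 0, 109, 214]
```

arm_command:
  steps:
    - [[0, -0.05, 0.05], [0, 0, 0]]
    - [[0, -0.12, 0.05], [0, 0, 0]]
    - [[0, -0.19, 0.05], [0, 0, 0]]
    - [[0, -0.26, 0.05], [0, 0, 0]]
    - [[0, -0.33, 0.05], [0, 0, 0]]
    - [[0, -0.4, 0.05], [0, 0, 0]]

```text
t: 18.0
tcp_pos: [0.5576, -0.2822, 0.0058]
tcp_rot: [0.001, 0.988, 0.153, 0.001]
force: [5.7, -22.5, 4.4]
grip_width: -0.0002
grip_force: 15.4
```

```bash
python3 - <<'E'
from h import *
s=snap("side","side10");A=R.from_euler('z',17.6,degrees=True);st=env.state();d=np.array([.534,-.2114,0]);print(A.inv().apply(st["tcp_pos"]-d),st["force"])
im=cv2.imread("pics/side10.png")
for c in (249,251,253): print(c,[int(v) for v in cv2.cvtColor(im,cv2.COLOR_BGR2GRAY)[148:190,c]])
E
```

```text
[ 0.00105501 -0.07505233  0.00590679] [ 1.37424353 -7.29361122  1.39582975]
249 [26, 34, 37, 33, 35, 34, 30, 26, 24, 26, 28, 46, 67, 89, 110, 101, 109, 140, 133, 86, 90, 92, 91, 91, 85, 103, 126, 123, 122, 123, 122, 132, 123, 68, 90, 152, 231, 222, 222, 225, 203, 155]
251 [20, 38, 48, 40, 33, 21, 21, 23, 19, 24, 18, 28, 20, 26, 25, 27, 47, 73, 94, 86, 95, 93, 92, 87, 85, 104, 135, 136, 118, 116, 121, 125, 120, 78, 153, 241, 242, 240, 237, 232, 215, 221]
253 [53, 48, 55, 51, 38, 20, 22, 23, 18, 29, 31, 23, 24, 21, 26, 38, 62, 74, 82, 67, 71, 74, 80, 91, 91, 105, 133, 145, 144, 139, 146, 139, 100, 68, 145, 239, 244, 244, 246, 249, 252, 245]
```

```bash
python3 - <<'E'
from h import *
A=R.from_euler('z',17.6,degrees=True);d=np.array([.534,-.2114,0])
for f in("side5","side6","side10"):
    im=cv2.imread(f"pics/{f}.png");print(f,[int(v) for v in cv2.cvtColor(im,cv2.COLOR_BGR2GRAY)[164:190,251]])
for r in (175.5,176.5,180,181): print(r,A.inv().apply(plane("side",[[251,r]],.0395)-d)[0],A.inv().apply(plane("side",[[251,r]],.03)-d)[0])
print("foot end expected px",proj("side",A.apply([[0,-.025,.03],[0,-.015,.0395]])+d),"fin base",proj("side",A.apply([[0,-.058+.012,.0395],[0,-.088+.012,.0395]])+d))
E
```

```text
side5 [88, 85, 85, 88, 92, 96, 123, 134, 134, 140, 137, 119, 73, 76, 21, 0, 73, 190, 242, 232, 230, 230, 231, 232, 233, 235]
side6 [92, 90, 89, 92, 94, 101, 128, 142, 140, 143, 142, 125, 80, 78, 18, 0, 77, 196, 248, 238, 236, 236, 236, 238, 237, 241]
side10 [47, 73, 94, 86, 95, 93, 92, 87, 85, 104, 135, 136, 118, 116, 121, 125, 120, 78, 153, 241, 242, 240, 237, 232, 215, 221]
175.5 [ 0.01085021 -0.03936659  0.0395    ] [ 0.00803268 -0.05333482  0.03      ]
176.5 [ 0.01184997 -0.0344781   0.0395    ] [ 0.00904837 -0.04836844  0.03      ]
180 [ 0.01529187 -0.01764837  0.0395    ] [ 0.0125451  -0.03127057  0.03      ]
181 [ 0.01625923 -0.01291829  0.0395    ] [ 0.01352787 -0.02646512  0.03      ]
foot end expected px [[255.88154845 180.72212843]
 [256.66162779 179.88315362]] fin base [[254.31890123 173.76720163]
 [252.14919536 168.10292222]]
```

arm_command:
  steps:
    - [[0, -0.02, 0], [0, 0, 0]]
    - [[0, -0.04, 0], [0, 0, 0]]
    - [[0, -0.04, 0], [0, 0, 0]]

```text
t: 18.35
tcp_pos: [0.5577, -0.2824, 0.006]
tcp_rot: [0.003, 0.988, 0.153, 0.002]
force: [6.9, -19.1, -1.1]
grip_width: 0.0
grip_force: 12.9
```

```bash
python3 - <<'E'
from h import *
A=R.from_euler('z',17.6,degrees=True);st=env.state();d=np.array([.534,-.2114,0]);print(A.inv().apply(st["tcp_pos"]-d),A.inv().apply(st["force"]))
snap("side","side11");im=cv2.imread("pics/side11.png")
print([int(v) for v in cv2.cvtColor(im,cv2.COLOR_BGR2GRAY)[164:190,251]])
E
```

```text
[ 0.00108194 -0.07485715  0.00598605] [  0.84317604 -20.28990465  -1.07820775]
[47, 74, 93, 89, 96, 93, 90, 90, 86, 107, 132, 138, 119, 118, 120, 127, 120, 78, 152, 239, 243, 238, 238, 232, 214, 221]
```

```bash
python3 - <<'E'
from h import *
np.set_printoptions(precision=2,suppress=True)
A=R.from_euler('z',17.6,degrees=True);d=np.array([.534,-.2114,0])
for tr in(0,.02,.025,.03):
    print(tr,"lip top/bottom edge, fin foot",[proj("side",A.apply([[x,y+tr,z]])+d)[0] for x,y,z in((.013,-.045,.0395),(.013,-.045,.0325),(.01,-.077,.0395))])
for f in("side5","side11"):
    g=cv2.cvtColor(cv2.imread(f"pics/{f}.png"),cv2.COLOR_BGR2GRAY)
    for c in(247,249,251,253,255,257): print(f,c,[int(v) for v in g[165:188,c]])
E
```

```text
0 lip top/bottom edge, fin foot [array([249.84, 174.49]), array([249.86, 176.58]), array([248.66, 168.31])]
0.02 lip top/bottom edge, fin foot [array([251.28, 178.43]), array([251.29, 180.53]), array([250.04, 172.06])]
0.025 lip top/bottom edge, fin foot [array([251.65, 179.43]), array([251.65, 181.53]), array([250.4 , 173.02])]
0.03 lip top/bottom edge, fin foot [array([252.02, 180.44]), array([252.02, 182.54]), array([250.75, 173.98])]
side5 247 [87, 83, 83, 84, 98, 128, 138, 135, 136, 139, 137, 117, 82, 48, 1, 0, 158, 248, 195, 141, 68, 35, 14]
side5 249 [88, 85, 86, 78, 87, 126, 136, 134, 132, 134, 132, 102, 70, 21, 5, 36, 167, 249, 236, 237, 239, 237, 246]
side5 251 [85, 85, 88, 92, 96, 123, 134, 134, 140, 137, 119, 73, 76, 21, 0, 73, 190, 242, 232, 230, 230, 231, 232]
side5 253 [87, 86, 84, 101, 126, 137, 136, 137, 139, 144, 141, 87, 79, 0, 0, 109, 214, 237, 233, 233, 234, 238, 241]
side5 255 [88, 84, 81, 96, 127, 138, 134, 130, 137, 135, 118, 83, 75, 2, 0, 157, 249, 233, 230, 230, 226, 235, 227]
side5 257 [88, 84, 82, 96, 124, 136, 132, 132, 139, 129, 102, 77, 33, 0, 25, 166, 248, 235, 224, 210, 229, 237, 215]
side11 247 [129, 121, 91, 87, 91, 88, 87, 86, 102, 127, 126, 128, 120, 133, 132, 74, 65, 139, 191, 144, 77, 41, 18]
side11 249 [138, 132, 83, 90, 91, 93, 88, 88, 103, 127, 123, 123, 124, 122, 130, 122, 68, 91, 151, 228, 224, 222, 225]
side11 251 [74, 93, 89, 96, 93, 90, 90, 86, 107, 132, 138, 119, 118, 120, 127, 120, 78, 152, 239, 243, 238, 238, 232]
side11 253 [72, 85, 66, 64, 73, 81, 94, 88, 106, 132, 145, 142, 142, 148, 138, 101, 69, 144, 239, 245, 243, 246, 249]
side11 255 [85, 72, 69, 68, 67, 67, 65, 93, 126, 129, 144, 139, 140, 145, 130, 80, 81, 175, 250, 238, 219, 219, 217]
side11 257 [80, 63, 67, 68, 68, 68, 69, 56, 95, 149, 142, 144, 145, 151, 144, 79, 144, 226, 224, 219, 224, 224, 212]
```

The clamp won't move further under 20 N, and its lip is over the foot, so it is at its stop. I'll retract and check with a clear view.

arm_command:
  steps:
    - [[0, 0.1, 0], [0, 0, 0]]
    - [[0, 0.3, 0], [0, 0, 0]]
    - [[0, 0.6, 0], [0, 0, 0]]
    - [[0, 0.9, 0], [0, 0, 0]]
    - [[0, 1.1, -0.5], [0, 0, 0]]
    - [[0, 1.1, -1.4], [0, 0, 0]]
    - [[0, 1.1, -2.4], [0, 0, 0]]
    - [[0, 1.1, -3.4], [0, 0, 0]]

```text
t: 19.2
tcp_pos: [0.5726, -0.3315, 0.1763]
tcp_rot: [-0.001, 0.988, 0.153, -0.0]
force: [0.9, -0.3, 0.1]
grip_width: 0.0001
grip_force: 0.0
```

arm_command:
  steps:
    - [[-1, 1, 0], [0, 0, 0]]
    - [[-2, 1.5, 0], [0, 0, 0]]
    - [[-3, 2, 0], [0, 0, 0]]
    - [[-4, 2.5, 0], [0, 0, 0]]
    - [[-5, 3, 0], [0, 0, 0]]
    - [[-5, 4, 0], [0, 0, 0]]
    - [[-5, 4, 0], [0, 0, 0]]

```text
t: 19.9
tcp_pos: [0.393, -0.6006, 0.1745]
tcp_rot: [-0.0, 0.988, 0.152, -0.0]
force: [0.1, 0.9, 0.6]
grip_width: -0.0003
grip_force: 0.0
```

```bash
python3 - <<'E'
from h import *
np.set_printoptions(precision=2,suppress=True)
A=R.from_euler('z',17.6,degrees=True);d=np.array([.534,-.2114,0])
print(env.state()["tcp_pos"],env.state()["t"])
snap("top","top12");snap("side","side12")
# intensity profile along the dock's axis (x=+-8mm) in both views, before and after
for n,fs in(("top",("top0","top12")),("side",("side5","side12"))):
  for f in fs:
    g=cv2.cvtColor(cv2.imread(f"pics/{f}.png"),cv2.COLOR_BGR2GRAY).astype(np.float32)
    ys=np.arange(-.105,.0,.003); P=0
    for x in(-.014,-.01,.01,.014):
        uv=proj(n,A.apply(np.c_[x+0*ys,ys,.0395+0*ys])+d).astype(np.float32); P=P+cv2.remap(g,uv[None,:,0].copy(),uv[None,:,1].copy(),cv2.INTER_LINEAR)[0]/4
    print(f,[(int(round(y*1000)),int(v)) for y,v in zip(ys,P)])
E
```

```text
[ 0.39 -0.6   0.17] 19.9
top0 [(-105, 119), (-102, 120), (-99, 112), (-96, 67), (-93, 48), (-90, 76), (-87, 91), (-84, 121), (-81, 123), (-78, 124), (-75, 84), (-72, 67), (-69, 99), (-66, 108), (-63, 118), (-60, 121), (-57, 122), (-54, 121), (-51, 115), (-48, 121), (-45, 121), (-42, 123), (-39, 124), (-36, 75), (-33, 42), (-30, 43), (-27, 47), (-24, 47), (-21, 47), (-18, 47), (-15, 47), (-12, 46), (-9, 47), (-6, 47), (-3, 47)]
top12 [(-105, 102), (-102, 83), (-99, 82), (-96, 87), (-93, 117), (-90, 129), (-87, 131), (-84, 106), (-81, 66), (-78, 95), (-75, 112), (-72, 118), (-69, 128), (-66, 127), (-63, 125), (-60, 123), (-57, 126), (-54, 127), (-51, 128), (-48, 130), (-45, 106), (-42, 53), (-39, 49), (-36, 53), (-33, 55), (-30, 53), (-27, 52), (-24, 105), (-21, 200), (-18, 220), (-15, 216), (-12, 216), (-9, 215), (-6, 215), (-3, 216)]
side5 [(-105, 80), (-102, 84), (-99, 86), (-96, 87), (-93, 87), (-90, 85), (-87, 84), (-84, 83), (-81, 83), (-78, 85), (-75, 92), (-72, 104), (-69, 122), (-66, 131), (-63, 135), (-60, 135), (-57, 137), (-54, 137), (-51, 137), (-48, 136), (-45, 130), (-42, 122), (-39, 99), (-36, 82), (-33, 81), (-30, 54), (-27, 13), (-24, 4), (-21, 15), (-18, 69), (-15, 136), (-12, 203), (-9, 228), (-6, 236), (-3, 233)]
side12 [(-105, 90), (-102, 91), (-99, 91), (-96, 90), (-93, 89), (-90, 89), (-87, 96), (-84, 103), (-81, 114), (-78, 126), (-75, 135), (-72, 140), (-69, 142), (-66, 139), (-63, 136), (-60, 140), (-57, 144), (-54, 144), (-51, 138), (-48, 127), (-45, 104), (-42, 86), (-39, 69), (-36, 43), (-33, 15), (-30, 12), (-27, 17), (-24, 17), (-21, 28), (-18, 77), (-15, 145), (-12, 215), (-9, 237), (-6, 242), (-3, 239)]
```

The profiles show the clamp front at about −44 mm, so my retraction dragged it back to open. The finger tips, which stand about 33 mm above the reported TCP, must have been rubbing on the carriage ledge behind the fin. I'll push again about 10 mm higher and check after backing off slightly.

```bash
cat >> h.py <<'E'
AX=R.from_euler('z',17.6,degrees=True);D0=np.array([.534,-.2114,0])
def base(x,y,z): g=D0+AX.apply([x,y,0]);go(g[0],g[1],z,17.6)
def prof(n,f):
    g=cv2.cvtColor(snap(n,f)[:,:,::-1],cv2.COLOR_BGR2GRAY).astype(np.float32);ys=np.arange(-.075,.0,.003);P=0
    for x in(-.014,-.01,.01,.014):
        uv=proj(n,AX.apply(np.c_[x+0*ys,ys,.0395+0*ys])+D0).astype(np.float32);P=P+cv2.remap(g,uv[None,:,0].copy(),uv[None,:,1].copy(),cv2.INTER_LINEAR)[0]/4
    s=env.state();print(f,[(int(round(y*1000)),int(v)) for y,v in zip(ys,P)]);print("base tcp",np.round(AX.inv().apply(s["tcp_pos"]-D0),4),"F",np.round(AX.inv().apply(s["force"]),1),s["t"])
E
python3 -c "
from h import *
base(0,-.145,.15)"
```

```text
shift [ 5.03 -3.69  0.47] turn [-0.011  0.003 -0.026] t 20.0 tcp [ 0.393  -0.6009  0.1733] F [-0.3  0.  -0.3] grip -0.00018395536604781 0.0
```

arm_command:
  steps:
    - [[5.03, -3.69, 0], [0, 0, -0.03]]
    - [[5.03, -3.69, 0], [0, 0, -0.03]]
    - [[5.03, -3.69, 0], [0, 0, -0.03]]
    - [[5.03, -3.69, 0], [0, 0, -0.03]]
    - [[5.03, -3.69, 0], [0, 0, -0.03]]
    - [[5.03, -3.69, 0], [0, 0, -0.03]]
    - [[5.03, -3.69, 0], [0, 0, -0.03]]
    - [[5.03, -3.69, 0], [0, 0, -0.03]]

```text
t: 20.8
tcp_pos: [0.5802, -0.344, 0.1747]
tcp_rot: [-0.0, 0.988, 0.157, -0.0]
force: [0.2, -0.1, 0.2]
grip_width: 0.0
grip_force: 0.0
```

```bash
python3 -c "
from h import *
base(0,-.145,.016)"
```

```text
shift [-0.079  0.094  3.174] turn [-0.004  0.001  0.054] t 20.8 tcp [ 0.5802 -0.344   0.1747] F [ 0.2 -0.1  0.2] grip 4.0965800579163596e-05 0.0
```

arm_command:
  steps:
    - [[-0.08, 0.1, 0.6], [0, 0, 0.05]]
    - [[-0.08, 0.1, 1.3], [0, 0, 0.05]]
    - [[-0.08, 0.1, 2.0], [0, 0, 0.05]]
    - [[-0.08, 0.1, 2.7], [0, 0, 0.05]]
    - [[-0.08, 0.1, 3.1], [0, 0, 0.05]]
    - [[-0.08, 0.1, 3.17], [0, 0, 0.05]]
    - [[-0.08, 0.1, 3.17], [0, 0, 0.05]]

```text
t: 21.5
tcp_pos: [0.5762, -0.3533, 0.0165]
tcp_rot: [-0.0, 0.989, 0.151, -0.0]
force: [-1.1, 0.6, -0.3]
grip_width: -0.0005
grip_force: 0.0
```

arm_command:
  steps:
    - [[0, -0.2, 0], [0, 0, 0]]
    - [[0, -0.4, 0], [0, 0, 0]]
    - [[0, -0.6, 0], [0, 0, 0]]
    - [[0, -0.7, 0], [0, 0, 0]]
    - [[0, -0.8, 0], [0, 0, 0]]
    - [[0, -0.9, 0], [0, 0, 0]]

```text
t: 22.1
tcp_pos: [0.5636, -0.3092, 0.0168]
tcp_rot: [0.0, 0.988, 0.152, 0.0]
force: [1.2, -2.7, 0.4]
grip_width: -0.0001
grip_force: 1.4
```

```bash
python3 -c "
from h import *
prof('side','s13')"
```

```text
s13 [(-75, 125), (-72, 135), (-69, 140), (-66, 138), (-63, 136), (-60, 139), (-57, 141), (-54, 140), (-51, 135), (-48, 131), (-45, 111), (-42, 88), (-39, 89), (-36, 73), (-33, 26), (-30, 10), (-27, 14), (-24, 14), (-21, 26), (-18, 77), (-15, 145), (-12, 216), (-9, 238), (-6, 243), (-3, 240)]
base tcp [-0.0014 -0.1017  0.0167] F [-0.9 -0.4  0.6] 22.15
```

arm_command:
  steps:
    - [[0, -0.08, 0], [0, 0, 0]]
    - [[0, -0.16, 0], [0, 0, 0]]
    - [[0, -0.24, 0], [0, 0, 0]]
    - [[0, -0.32, 0], [0, 0, 0]]
    - [[0, -0.4, 0], [0, 0, 0]]
    - [[0, -0.47, 0], [0, 0, 0]]
    - [[0, -0.53, 0], [0, 0, 0]]
    - [[0, -0.56, 0], [0, 0, 0]]

```text
t: 22.95
tcp_pos: [0.5551, -0.2828, 0.0165]
tcp_rot: [0.0, 0.988, 0.152, 0.0]
force: [4.4, -10.3, -0.1]
grip_width: -0.0
grip_force: 5.3
```

```bash
python3 -c "
from h import *
prof('side','s14')"
```

```text
s14 [(-75, 80), (-72, 80), (-69, 79), (-66, 79), (-63, 79), (-60, 78), (-57, 79), (-54, 90), (-51, 106), (-48, 125), (-45, 133), (-42, 138), (-39, 133), (-36, 128), (-33, 126), (-30, 131), (-27, 137), (-24, 136), (-21, 132), (-18, 115), (-15, 92), (-12, 73), (-9, 113), (-6, 162), (-3, 220)]
base tcp [-0.0015 -0.0746  0.0166] F [ 1.8 -6.4  0.2] 23.0
```

It is at the stop: the front edge moved from −45.5 to about −16 mm. I'm backing off slightly and checking.

arm_command:
  steps:
    - [[0, 0.05, 0], [0, 0, 0]]
    - [[0, 0.1, 0], [0, 0, 0]]
    - [[0, 0.14, 0], [0, 0, 0]]
    - [[0, 0.18, 0], [0, 0, 0]]

```text
t: 23.4
tcp_pos: [0.5576, -0.2913, 0.0161]
tcp_rot: [-0.0, 0.988, 0.152, -0.0]
force: [1.0, -0.0, -0.1]
grip_width: -0.0001
grip_force: 0.0
```

```bash
python3 -c "
from h import *
prof('side','s15')"
```

```text
s15 [(-75, 91), (-72, 91), (-69, 90), (-66, 90), (-63, 89), (-60, 88), (-57, 89), (-54, 97), (-51, 111), (-48, 126), (-45, 133), (-42, 136), (-39, 132), (-36, 128), (-33, 130), (-30, 136), (-27, 141), (-24, 142), (-21, 136), (-18, 118), (-15, 93), (-12, 74), (-9, 113), (-6, 162), (-3, 221)]
base tcp [-0.0016 -0.0836  0.0163] F [ 0.4 -0.4 -0.2] 23.45
```

The clamp stayed at its stop. I'm continuing the retreat.

arm_command:
  steps:
    - [[0, 0.2, 0], [0, 0, 0]]
    - [[0, 0.5, 0], [0, 0, 0]]
    - [[0, 0.8, 0], [0, 0, 0]]
    - [[0, 1.1, 0], [0, 0, 0]]
    - [[0, 1.1, -0.6], [0, 0, 0]]
    - [[0, 1.1, -1.5], [0, 0, 0]]
    - [[0, 1.1, -2.4], [0, 0, 0]]
    - [[0, 1.1, -3.2], [0, 0, 0]]

```text
t: 24.25
tcp_pos: [0.5742, -0.3443, 0.1789]
tcp_rot: [0.0, 0.988, 0.151, 0.0]
force: [0.9, -0.5, 0.0]
grip_width: -0.0003
grip_force: 0.0
```

arm_command:
  steps:
    - [[-1, 1, 0], [0, 0, 0]]
    - [[-2, 1.5, 0], [0, 0, 0]]
    - [[-3, 2, 0], [0, 0, 0]]
    - [[-4, 2.5, 0], [0, 0, 0]]
    - [[-5, 3, 0], [0, 0, 0]]
    - [[-5, 4, 0], [0, 0, 0]]
    - [[-5, 4, 0], [0, 0, 0]]
    - [[-5, 4, 0], [0, 0, 0]]

```text
t: 25.05
tcp_pos: [0.393, -0.6129, 0.1751]
tcp_rot: [-0.0, 0.989, 0.15, -0.0]
force: [1.0, 0.4, -0.9]
grip_width: -0.0003
grip_force: 0.0
```

```bash
python3 - <<'E'
from h import *
prof('side','s16');prof('top','t16')
b=cv2.imread("pics/t16.png");b0=cv2.imread("pics/top0.png")
# bystanders: change between first and last top picture
for n,(u,v) in dict(small=(212,142),cap=(223,240),lens=(131,104),hood=(183,107),blower=(298,114),ring=(245,117)).items():
    A=b0[v-22:v+22,u-25:u+25].astype(int);B=b[v-22:v+22,u-25:u+25].astype(int);print(n,round(float(np.abs(A-B).mean()),1))
# holes of the seated bracket (foot-top plane z=.030)
g=cv2.cvtColor(b,cv2.COLOR_BGR2GRAY)
print(proj("top",AX.apply([[0,.052,.03],[0,.004,.03],[0,.08,.087],[0,-.015,.03]])+D0))
E
```

```text
s16 [(-75, 91), (-72, 91), (-69, 90), (-66, 89), (-63, 89), (-60, 88), (-57, 89), (-54, 98), (-51, 112), (-48, 128), (-45, 138), (-42, 144), (-39, 139), (-36, 135), (-33, 133), (-30, 138), (-27, 142), (-24, 142), (-21, 135), (-18, 118), (-15, 93), (-12, 73), (-9, 114), (-6, 163), (-3, 220)]
base tcp [-0.2541 -0.3387  0.1753] F [ 0.1 -0.2  0.4] 25.1
t16 [(-75, 51), (-72, 53), (-69, 81), (-66, 87), (-63, 114), (-60, 128), (-57, 131), (-54, 115), (-51, 72), (-48, 99), (-45, 114), (-42, 123), (-39, 129), (-36, 128), (-33, 128), (-30, 124), (-27, 129), (-24, 128), (-21, 128), (-18, 126), (-15, 131), (-12, 180), (-9, 213), (-6, 217), (-3, 216)]
base tcp [-0.2529 -0.3379  0.1757] F [ 0.5  0.4 -0.6] 25.15
small 5.3
cap 7.5
lens 4.7
hood 4.3
blower 4.6
ring 5.0
[[275.47943936 199.58309555]
 [292.21794562 194.10136245]
 [266.57545619 201.26361581]
 [298.82131019 191.93806026]]
```

The clamp held: its front edge moved 30 mm, with the lip over the foot. The bystanders look unmoved and the arm is clear, so I'm handing in.

```bash
python3 -c "
from plant import env
print(env.close_job())"
```

```text
the job is handed in; nothing more can be done
None
```

The job is handed in: the bracket sits over both pins, the clamp is at its stop (about 30 mm of travel), and the other gear looks unmoved. My first retraction dragged the clamp open again, so it reached its stop on a second push. No verdict came back.

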